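# Grade two steel forming balls on the sorting ramp

### The arm

A 6-joint arm with a two-finger parallel gripper is mounted at the origin on the work surface. World frame = base frame: x ahead of the robot, y to its left, z up, the work surface at z = 0. Lengths are in m, angles in rad, forces in N, time in s.
With the tool pointing down it reaches from about 0.225 to 0.875 m from the base axis. Payload 3.4 kg.
Tool frame: the origin (TCP) lies at the very end of the fingers, on their centre line; the grasp point (between the pads) lies 19 mm behind it; z points along the fingers, y is the direction in which the jaws open and shut (so a half turn about z gives the same grasp; the last joint's range is limited). The gripper opens to 85 mm and grips with 20 to 120 N. Pads are 22 mm wide; open, the fingers measure 114 mm over their backs; the gripper's body (76 mm by 85 mm) begins 54 mm behind the grasp point. The pads swing forward as they close: fully open they stand 13 mm farther back than shut.
Start: joints at [1.097, 0.276, 1.505, -0, 1.361, -0.121], TCP at [0.199, 0.54, 0.209] pointing down, gripper open.
Joint ranges: [-2.89, 2.89], [-0.75, 2.08], [0.22, 2.7], [-1.18, 4.32], [0.11, 2.71], [-2.7, 2.7]. Speed limits (rad/s): [2.57, 2.57, 3.14, 3.14, 3.14, 3.14].

### API

Orientations are given as a unit quaternion [w, x, y, z].
In Python, from rig import get_state, get_image, calibration, sign_off gives the robot as it stands. The module is installed in compiled form; this text tells all that it offers.
- The arm moves only by the tool drive_tool, never from a script. Its argument "targets" is one flat list of numbers, 7 for each row, row after row: the turn, a rotation vector about the tool's x, y, z in degrees, then the shift along the tool's x, y, z in mm, then the opening, from 0 (shut) to 1 (fully open). In form: [wx, wy, wz, tx, ty, tz, fingers, wx, wy, wz, tx, ty, tz, fingers, ...]. A call has 1 to 12 rows; each row shifts and turns the commanded pose from where the row before left it, along the tool's axes as they then stand; what a row does not reach is not made up. A row lasts 1/8 s, in which the tool goes at most 62.5 mm and 10.7 degrees, less where a joint would pass 70% of its speed; a pose out of reach is approached as far as the arm can. A call is refused whole if a number of a shift passes 62.5 or a number of a turn 10.7, either way. A call with a gripper value outside its range is refused whole. The fingers move at their own pace and stop on an object; "grip_force" is the grip in N (left out, the last holds). Time passes only in rows, so rows that do not move let the fingers close. It gives the time, the measured TCP pose, the force and the opening at its end, in the units of the state.
- get_state(): the state, without advancing time (a new reading comes with each control period).
- get_image(name): name is "scene" or "top" or "wrist"; returns the picture (420x560x3 uint8, red, green, blue); there is no depth.
- calibration(name): a dict with "mtx" (3x3 intrinsics, pixels), "world_to_cam" (4x4, takes a point from world to camera coordinates); the wrist camera has in their place "hand_eye" (4x4, takes a point from camera to tool coordinates, whose origin is the TCP and whose axes are the flange's). Camera axes: x right, y down, z forward; pixel columns grow to the right and rows downward; lengths in m; the calibration is good to about 2 mm. A picture is of the moment at which its call begins: read the wrist's pose just before it. calibration takes no time and is no camera call.
- sign_off(): hands the job in, once; it reports no verdict.
The state is a dict: "clock": time; "qpos": joint angles; "qd": joint speeds; "effort": joint torques, N m; "position": TCP position; "ee_rot": TCP orientation; "contact_force": force on the tool from outside, world axes, zero at the start; "moment": the same for the moment, N m; "width": finger opening in m.
Only numpy, scipy, OpenCV 4.12 (cv2) and the standard library are available. Lean on these libraries where they do the work, as an engineer would, in place of code of your own. Each camera call takes 0.05 s, during which the arm holds its last target.

### The job

Pick up the blue-handled scoop with the two steel balls in it and tip the balls into the hopper at the high end of the green grading ramp, so that they roll down and the small one drops into the yellow-floored slot and the large one into the red-floored slot. Then set the empty scoop back down upright on the bench.

Things in the scene. Friction and masses are not known exactly. Their poses are not given: they have to be found in the camera images.
- scoop: Loose dark steel scoop with blue handle, 0.22 kg (not its twin with orange handle and brass balls). Origin on the bench under its middle; z up, mouth to -x, handle at +x. Chute 34 mm wide inside, 40 outside, walls 25 mm, closed at the back (x = 28 mm), floor rising 0.29 rad to the open mouth, so balls stay in while level. Tipped mouth down they roll out past 0.29 rad; 0.75 empties it. Foot x -20 to 60 mm.
- scoop_handle (a point): Grasp point on the scoop's blue handle, at x = 46 mm, 68 mm above the scoop's underside; axes as the scoop's. The handle is an upright block 28 mm along x, 16 mm along y, its top 22 mm above this point, free of everything else from 25 mm below it; pinch it across y.
- scoop_lip (a point): Middle of the lip at the scoop's mouth, over which the balls roll: x = -55 mm, 33 mm above the scoop's underside; axes as the scoop's.
- sorter: Fixed green grading ramp, base 290 x 110 mm. Origin: middle of its underside, on the bench; z up; the track falls 0.2 rad from +x (hopper) to -x, 36 mm wide. Small slot x -60 to 12 mm, 23 mm wide between ledges 65 to 80 mm high, yellow floor 38 mm below; the large ball rolls over it on the ledges. Large slot x -132 to -64 mm, 36 mm wide, red floor 38 mm below the track, end stop 80 mm high.
- sorter_hopper (a point): Middle of the hopper's rim plane at the ramp's high end: sorter x = 100 mm, 140 mm above the bench; axes as the sorter's. Open top, inside x -15 to +36 mm from here at 80 mm wide, then narrowing to 36 mm wide at x = -65 mm; floor about 42 mm below. Pours well with the scoop's lip 15 to 30 mm above this point, within 15 mm, mouth facing the sorter's -x.
- ball_small: Small steel ball, 18 mm diameter, 24 g. Origin at its centre. Starts in the blue scoop, in front of the large ball.
- ball_large: Large steel ball, 30 mm diameter, about 110 g. Origin at its centre. Starts in the blue scoop, against its back wall.
Mind the look-alikes: they are no part of the job. What is shaped like the scoop but turquoise is not meant.

How it is judged:
By the outcome, as a careful person would: the job done as asked, in the order asked, and still so for the second after the job is handed in, with the robot touching nothing.
It also fails if it takes over 67 s, if anything falls off the work surface, if the arm or the gripper's body presses on something with over 40 N, if the wrist force passes 120 N, or if a joint passes its speed limit or range.

## Working session

There is one attempt and no reset: what is moved stays moved. The work goes in short steps, Python scripts to look and compute and a tool call to move; the robot and the scene stay as the last step left them, time stands still between calls to the robot, and variables do not carry over. Pictures are saved under pics/ and viewed, and the job is handed in when it is done.

Besides the shell and the picture viewer there is one more tool, called after "Request:" by a JSON object that holds its "method" and its "body". drive_tool: Moves the arm, as the interface text tells. Its arguments: {"type":"object","properties":{"targets":{"type":"array"},"grip_force":{"type":"number"}},"required":["targets"]}

```bash
mkdir -p pics; python3 - <<'E'
from rig import *
import cv2
s=get_state();print(s)
for n in("scene","top"):
    im=get_image(n);cv2.imwrite(f"pics/{n}0.png",im[:,:,::-1]);c=calibration(n);print(n,c)
print(calibration("wrist"))
E
```

```text
{'clock': 0.0, 'qpos': array([ 1.09697972e+00,  2.76594860e-01,  1.50613945e+00, -8.92790035e-06,
        1.36069585e+00, -1.20980011e-01]), 'qd': array([ 1.43729632e-04,  3.41502136e-04, -5.38806956e-04,  5.64475971e-05,
       -2.58856233e-03, -2.16810421e-04]), 'effort': array([-1.29291358e-03, -4.16782057e+01, -2.45804733e+01, -2.54644619e-04,
        1.10274649e-02, -2.38578275e-05]), 'position': array([0.19843228, 0.53906632, 0.20803731]), 'ee_rot': array([-2.65051987e-04,  1.75503601e-01,  9.84478360e-01, -8.79699770e-04]), 'contact_force': array([ 0.04301511, -0.15071485,  0.00635604]), 'moment': array([0.00869652, 0.04033503, 0.0424555 ]), 'width': 0.08550632761513452}
scene {'mtx': array([[522.71165823,   0.        , 271.6889943 ],
       [  0.        , 522.71165823, 208.99048234],
       [  0.        ,   0.        ,   1.        ]]), 'world_to_cam': array([[ 0.11744587,  0.99305246, -0.00729921, -0.04700833],
       [ 0.82158639, -0.10129061, -0.56101338, -0.35698725],
       [-0.55785506,  0.05989178, -0.82777455,  1.5523909 ],
       [ 0.        ,  0.        ,  0.        
[... 263 characters left out ...]
      [-0.99339851,  0.02771645, -0.11131574,  0.52778908],
       [ 0.11109786, -0.00928556, -0.99376609,  0.82057954],
       [ 0.        ,  0.        ,  0.        ,  1.        ]])}
{'mtx': array([[335.99210931,   0.        , 278.94402193],
       [  0.        , 335.99210931, 205.44162117],
       [  0.        ,   0.        ,   1.        ]]), 'hand_eye': array([[-8.51302962e-04, -9.58801216e-01, -2.84076582e-01,
         7.15037621e-02],
       [ 9.99999445e-01, -6.40020562e-04, -8.36570180e-04,
        -2.23945553e-04],
       [ 6.20289652e-04, -2.84077136e-01,  9.58801229e-01,
        -1.64811646e-01],
       [ 0.00000000e+00,  0.00000000e+00,  0.00000000e+00,
         1.00000000e+00]])}
```

View pics/scene0.png

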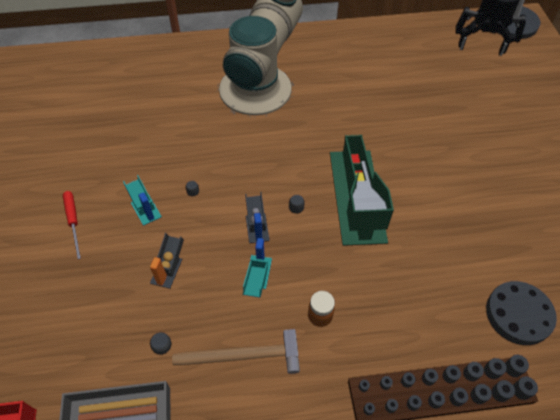

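View pics/top0.png

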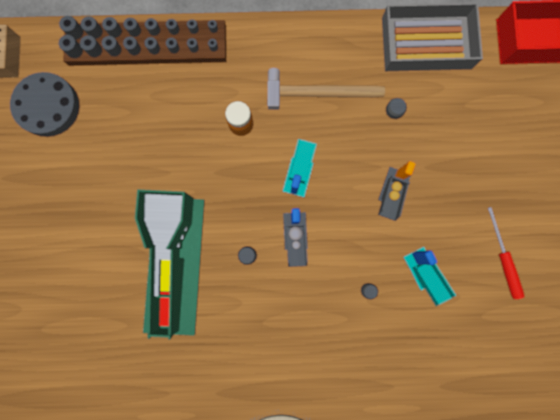

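```bash
python3 - <<'E'
import cv2,numpy as np
t=cv2.imread('pics/top0.png');s=cv2.imread('pics/scene0.png')
a=cv2.resize(t[130:280,230:330],None,fx=4,fy=4,interpolation=cv2.INTER_CUBIC)
b=cv2.resize(s[180:310,220:307],(400,600),interpolation=cv2.INTER_CUBIC)
cv2.imwrite('pics/crop1.png',np.hstack([a,b]))
a=cv2.resize(t[180:345,125:215],(327,600),interpolation=cv2.INTER_CUBIC)
b=cv2.resize(s[125:250,320:400],(384,600),interpolation=cv2.INTER_CUBIC)
cv2.imwrite('pics/crop2.png',np.hstack([a,b]))
E
```

```text
(no output)
```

View pics/crop1.png

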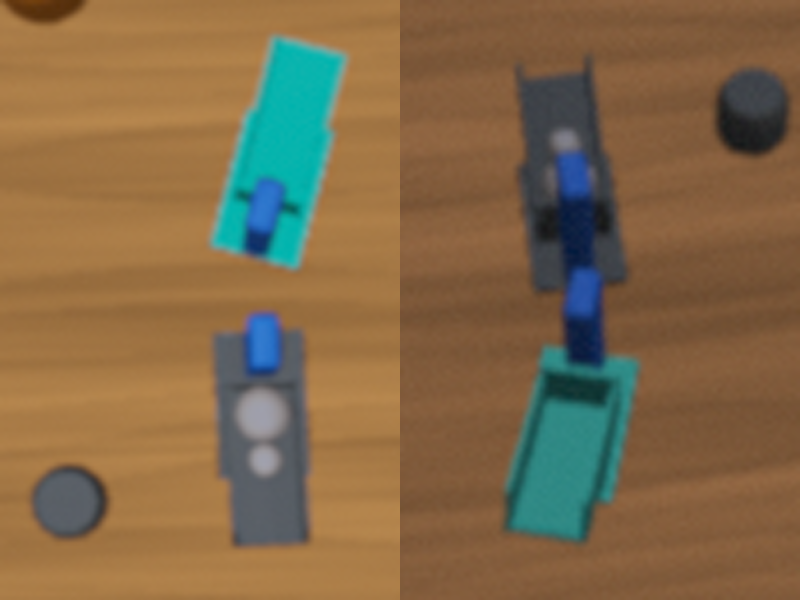

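View pics/crop2.png

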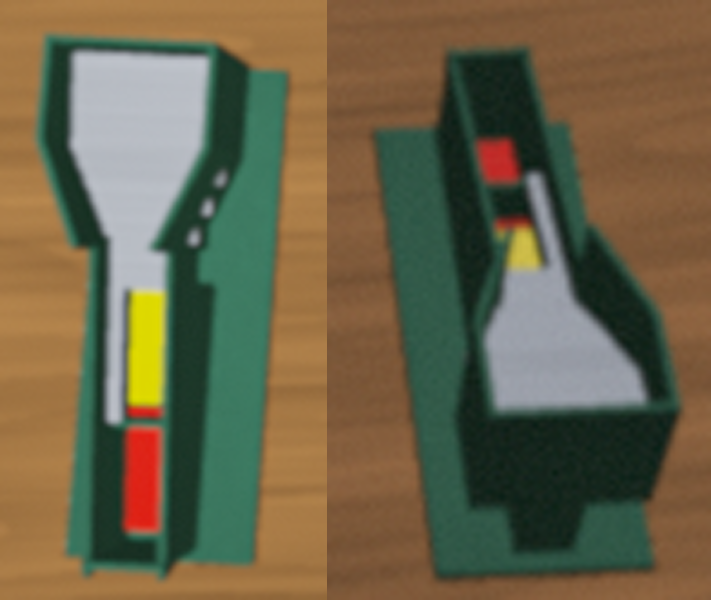

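```bash
cat >h.py <<'E'
import numpy as np,cv2
from rig import *
def ray(n,uv):
    c=calibration(n);W=c['world_to_cam'];R=W[:3,:3];t=W[:3,3]
    o=-R.T@t;d=R.T@np.linalg.inv(c['mtx'])@np.array([uv[0],uv[1],1.]);return o,d
def at(n,uv,z):
    o,d=ray(n,uv);return (o+d*(z-o[2])/d[2])
def tri(a,b):
    (o1,d1),(o2,d2)=ray('top',a),ray('scene',b)
    k=np.linalg.lstsq(np.array([d1,-d2]).T,o2-o1,rcond=None)[0]
    p,q=o1+k[0]*d1,o2+k[1]*d2;return (p+q)/2,np.linalg.norm(p-q)
E
python3 - <<'E'
from h import *
np.set_printoptions(precision=4,suppress=True)
print('cams',ray('top',(0,0))[0],ray('scene',(0,0))[0])
C=lambda x,y:(230+(x+.5)/4-.5,130+(y+.5)/4-.5)
S=lambda x,y:(220+(x-400+.5)/(400/87)-.5,180+(y+.5)/(600/130)-.5)
T2=lambda x,y:(125+x*90/327-.4,180+y*165/600-.4)
S2=lambda x,y:(320+(x-327)*80/384-.4,125+y*125/600-.4)
print('foot corners z~.003', [at('top',C(*p),.003)[:2] for p in [(213,335),(302,331)]])
print('lip', [at('top',C(*p),.033)[:2] for p in [(235,545),(307,542)]])
print('balls L,S',at('top',C(262,413),.03),at('top',C(264,461),.025))
t=cv2.imread('pics/top0.png').astype(int)[205:228,285:308]
m=(t[...,0]>t[...,2]+60)
ys,xs=np.nonzero(m);print('blue',xs.min()+285,xs.max()+285,ys.min()+205,ys.max()+205)
for y in range(ys.min(),ys.max()+1): print(y+205,[tuple(v) if 0 else v[0] for v in t[y,6:17]])
print('handle top tri',tri(C(263,330),S(573,170)))
print('handle top near edge', at('top',C(263,345),.09),at('scene',S(573,173),.09),at('scene',S(573,157),.09),at('scene',S(573,190),.09))
print('base corners', [at('top',T2(*p),.003)[:2] for p in [(288,72),(253,562),(68,555)]],[at('scene',S2(*p),.003)[:2] for p in [(375,130),(568,124),(652,569),(438,577)]])
print('rim', [at('top',T2(*p),.14)[:2] for p in [(47,37),(215,44),(75,247)]],[at('scene',S2(*p),.14)[:2] for p in [(491,411),(678,407)]])
E
```

```text
cams [ 0.433  -0.0125  0.8742] [ 1.1648 -0.0825  1.0844]
foot corners z~.003 [array([ 0.5239, -0.0195]), array([ 0.5248, -0.0681])]
lip [array([ 0.4109, -0.0275]), array([ 0.4113, -0.065 ])]
balls L,S [ 0.4792 -0.0438  0.03  ] [ 0.4541 -0.0443  0.025 ]
blue 291 299 209 223
209 [np.int64(108), np.int64(153), np.int64(180), np.int64(187), np.int64(188), np.int64(187), np.int64(183), np.int64(167), np.int64(130), np.int64(82), np.int64(61)]
210 [np.int64(127), np.int64(174), np.int64(199), np.int64(206), np.int64(204), np.int64(203), np.int64(199), np.int64(185), np.int64(151), np.int64(98), np.int64(63)]
211 [np.int64(132), np.int64(178), np.int64(201), np.int64(207), np.int64(207), np.int64(205), np.int64(201), np.int64(190), np.int64(157), np.int64(103), np.int64(68)]
212 [np.int64(132), np.int64(174), np.int64(199), np.int64(207), np.int64(207), np.int64(204), np.int64(201), np.int64(189), np.int64(159), np.int64(109), np.int64(82)]
213 [np.int64(134), np.int64(172), np.int64(197), np.int64(206), np.int64(206), np.int64(204), np.int64(201), np.int64(190), np.int64(161), np.int64(117
[... 1543 characters left out ...]
23 [np.int64(109), np.int64(111), np.int64(108), np.int64(103), np.int64(101), np.int64(100), np.int64(101), np.int64(101), np.int64(101), np.int64(102), np.int64(101)]
handle top tri (array([ 0.5158, -0.0445,  0.097 ]), np.float64(0.002719154673742217))
handle top near edge [ 0.5092 -0.0432  0.09  ] [ 0.5128 -0.0458  0.09  ] [ 0.5033 -0.0448  0.09  ] [ 0.5227 -0.0468  0.09  ]
base corners [array([0.5595, 0.1525]), array([0.2732, 0.1747]), array([0.2803, 0.2819])] [array([0.2697, 0.1727]), array([0.2788, 0.2811]), array([0.5677, 0.2583]), array([0.5593, 0.1519])]
rim [array([0.561 , 0.2488]), array([0.555 , 0.1636]), array([0.4542, 0.2336])] [array([0.5534, 0.1628]), array([0.5617, 0.2473])]
```

The candidates, with their pixels in the top view:
- Dark scoop with blue handle and two steel balls, at about (296,238).
- Dark scoop with orange handle and brass balls, at (395,192).
- Turquoise, blue-handled scoops, empty, at (300,168) and (430,275).

The one at (296,238) fits the description, and the enlarged crop confirms it: dark body, blue handle at (296,215), grey balls at (295,233) and (296,245). The green ramp has its hopper at the top of the image, around (165,210), with yellow at (165,275) and red at (164,310).

Measured poses:

| Thing | Position (m) | Yaw |
|---|---|---|
| Scoop handle | (0.511, -0.0445) | +1° |
| Hopper | (0.519, 0.209) | -4.5° |

Request:
{"method": "drive_tool", "body": {"targets": [0,0,-10.6,0,0,0,0.6,0,0,-10.6,0,0,0,0.6,0,0,0,-27,-53,0,0.6,0,0,0,-27,-53,0,0.6,0,0,0,-27,-53,0,0.6,0,0,0,-27,-53,0,0.6,0,0,0,-27,-53,0,0.6,0,0,0,-27,-53,0,0.6,0,0,0,-27,-53,0,0.6,0,0,0,-27,-53,0,0.6,0,0,0,-27,-53,0,0.6,0,0,0,-27,-53,0,0.6], "grip_force": 60}}

```text
clock: 1.6
position: [0.4782, 0.0125, 0.2087]
ee_rot: [0.0, -0.008, 1.0, 0.0]
contact_force: [-0.0, 0.8, 0.2]
width: 0.0511
```

Request:
{"method": "drive_tool", "body": {"targets": [0,0,0,-16,-29,10,0.6,0,0,0,-16,-28.5,20,0.6,0,0,0,0,0,0,0.6]}}

```text
clock: 1.98
position: [0.5104, -0.0442, 0.1769]
ee_rot: [-0.002, -0.007, 1.0, 0.0]
contact_force: [0.6, 1.0, 0.1]
width: 0.0511
```

```bash
python3 - <<'E'
from h import *
s=get_state();print(s['position'],s['ee_rot'])
im=get_image('wrist');cv2.imwrite('pics/w1.png',im[:,:,::-1])
from scipy.spatial.transform import Rotation as R
c=calibration('wrist');H=c['hand_eye'];w,x,y,z=s['ee_rot']
T=np.eye(4);T[:3,:3]=R.from_quat([x,y,z,w]).as_matrix();T[:3,3]=s['position']
M=np.linalg.inv(T@H)
for p in [(.511,-.0445,.09),(.511,-.0445,.068),(.41,-.0465,.033)]:
    q=c['mtx']@(M@np.r_[p,1])[:3];print(p,q[:2]/q[2])
E
```

```text
[ 0.51038469 -0.04419302  0.17687987] [-1.87504248e-03 -7.14781209e-03  9.99972656e-01  2.82739410e-04]
(0.511, -0.0445, 0.09) [279.35323271 203.05582433]
(0.511, -0.0445, 0.068) [279.32947961 195.91589828]
(0.41, -0.0465, 0.033) [278.58512032  71.66686472]
```

View pics/w1.png

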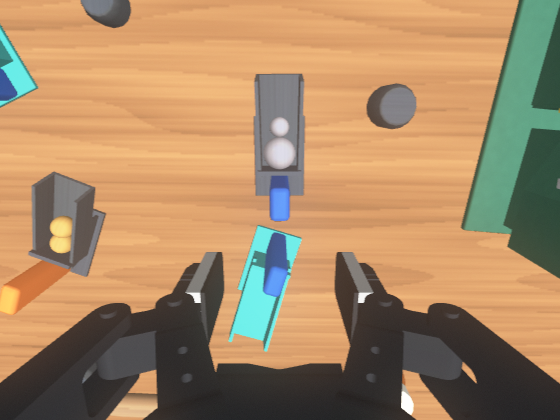

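The wrist view shows the handle top at (280,205), predicted (279,203), and the chute mouth at (279,73), so the position is good. Descending to grasp.

Request:
{"method": "drive_tool", "body": {"targets": [0,0,0,0,0,25,0.6,0,0,0,0,0,30,0.6,0,0,0,0,0,30,0.6,0,0,0,0,0,22,0.6,0,0,0,0,0,15,0.6,0,0,0,0,0,5.5,0.6,0,0,0,0,0,0,0.3,0,0,0,0,0,0,0,0,0,0,0,0,0,0,0,0,0,0,0,0,0,0,0,0,0,0,0,0], "grip_force": 70}}

```text
clock: 3.4
position: [0.5117, -0.043, 0.0523]
ee_rot: [0.001, -0.009, 1.0, -0.0]
contact_force: [-0.5, -1.1, 6.3]
width: 0.0142
```

Request:
{"method": "drive_tool", "body": {"targets": [0,0,0,0,0,-4,0,0,0,0,0,0,-10,0,0,0,0,0,0,-18,0,0,0,0,0,0,-26,0,0,0,0,0,0,-30,0,0,0,0,0,0,-30,0,0,0,0,0,0,-26,0,0,0,0,0,0,-16,0,0,0,0,0,0,-8,0,0,0,0,0,0,-2,0,0,0,0,0,0,0,0]}}

```text
clock: 4.78
position: [0.5103, -0.0425, 0.2207]
ee_rot: [-0.001, -0.009, 1.0, 0.0]
contact_force: [0.5, 0.2, -2.1]
width: 0.0141
```

```bash
python3 - <<'E'
from h import *
s=get_state();print(s['position'],s['ee_rot'],s['contact_force'],s['width'])
a=get_image('wrist');b=get_image('scene')
cv2.imwrite('pics/w2.png',np.hstack([a[:,100:450],b[60:,100:450][:,:][:360] if 0 else np.pad(b[:,130:480],((0,0),(0,0),(0,0)))])[:,:,::-1])
E
```

```text
[ 0.51027693 -0.04249376  0.22071576] [-6.83521771e-04 -8.59214423e-03  9.99962833e-01  2.03150411e-04] [ 0.51972421  0.18244275 -2.08380242] 0.014115083015210516
```

View pics/w2.png

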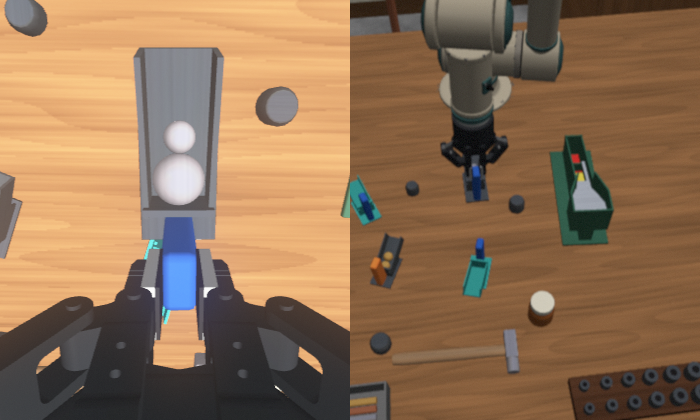

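```bash
python3 - <<'E'
from h import *
c=calibration('wrist');M=np.linalg.inv(c['hand_eye'])
for p in [(.101,0,.017),(.101,.02,.017),(.101,-.02,.017),(.101,.02,-.006),(.101,-.02,-.006),(-.014,.008,-.04),(.014,.008,-.04),(.014,-.008,-.04)]:
    q=c['mtx']@(M@np.r_[p,1])[:3];print(p,q[:2]/q[2]-[100,0])
a=cv2.imread('pics/w2.png')[20:320,100:250];cv2.imwrite('pics/w2c.png',cv2.resize(a,(300,600)))
E
```

```text
(0.101, 0, 0.017) [180.03934449  43.979748  ]
(0.101, 0.02, 0.017) [220.52600476  43.9359134 ]
(0.101, -0.02, 0.017) [139.56299663  44.02357144]
(0.101, 0.02, -0.006) [226.85219955  34.4265665 ]
(0.101, -0.02, -0.006) [133.48450916  34.53044618]
(-0.014, 0.008, -0.04) [198.99197611 314.36367822]
(0.014, 0.008, -0.04) [200.10434161 254.40920294]
(0.014, -0.008, -0.04) [160.58559671 254.42582316]
```

View pics/w2c.png

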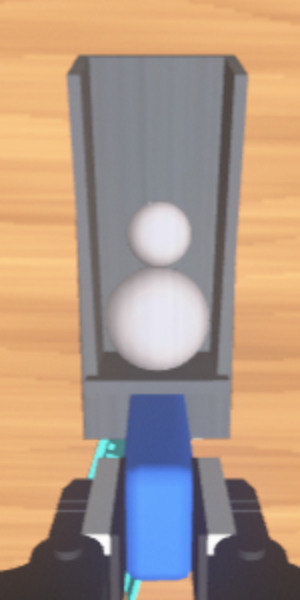

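Request:
{"method": "drive_tool", "body": {"targets": [0,0,2.7,0,0,0,0,0,0,2.8,0,0,0,0,0,0,0,-2,5,0,0,0,0,0,-6,15,0,0,0,0,0,-9,25,0,0,0,0,0,-12,35,0,0,0,0,0,-15,43,0,0,0,0,0,-16,43,0,0,0,0,0,-13,36,0,0,0,0,0,-9,25,0,0,0,0,0,-5,15,0,0,0,0,0,-3,9,0,0]}}

```text
clock: 6.38
position: [0.6202, 0.2016, 0.221]
ee_rot: [-0.0, 0.039, 0.999, -0.0]
contact_force: [-0.9, 0.3, -2.9]
width: 0.0142
```

Request:
{"method": "drive_tool", "body": {"targets": [0,0,0,0,0,0,0,0,0,0,0,0,0,0]}}

```text
clock: 6.62
position: [0.6199, 0.1996, 0.2215]
ee_rot: [-0.0, 0.04, 0.999, -0.0]
contact_force: [-0.0, -1.2, -2.5]
width: 0.0139
```

```bash
cat >>h.py <<'E'
from scipy.spatial.transform import Rotation as R
def T():
    s=get_state();w,x,y,z=s['ee_rot'];M=np.eye(4);M[:3,:3]=R.from_quat([x,y,z,w]).as_matrix();M[:3,3]=s['position'];return M
E
python3 - <<'E'
from h import *
np.set_printoptions(precision=4,suppress=True)
M=T();print(M, M@[.101,0,.017,1])
a=get_image('wrist');b=get_image('top')
cv2.imwrite('pics/w3.png',np.hstack([a[:,100:500],b[:,80:430]])[:,:,::-1])
E
```

```text
[[-0.9968  0.0795 -0.0003  0.6199]
 [ 0.0795  0.9968 -0.0006  0.1996]
 [ 0.0003 -0.0006 -1.      0.2215]
 [ 0.      0.      0.      1.    ]] [0.5192 0.2076 0.2045 1.    ]
```

View pics/w3.png

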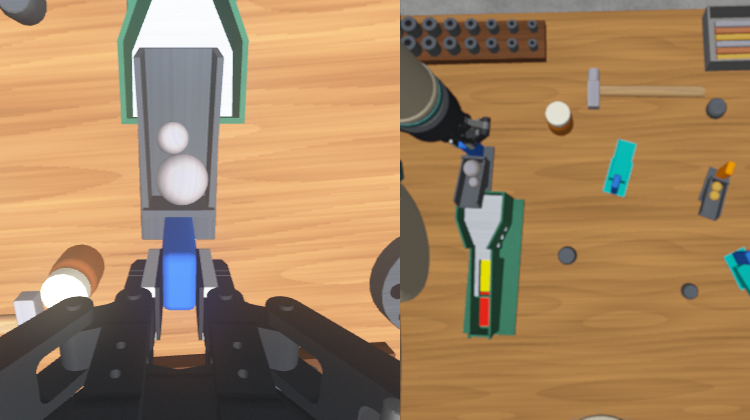

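Request:
{"method": "drive_tool", "body": {"targets": [0,-2,0,0.7,0.5,-3.5,0,0,-3,0,1.1,0.5,-5.3,0,0,-3,0,1.1,0.5,-5.3,0,0,-3,0,1.1,0,-5.3,0,0,-3,0,1.1,0,-5.3,0,0,0,0,1,0,4,0,0,0,0,2,0,9,0,0,0,0,3,0,10,0,0,0,0,2,0,7,0,0,0,0,0,0,3,0,0,0,0,0,0,0,0]}}

```text
clock: 8.1
position: [0.6133, 0.2026, 0.2111]
ee_rot: [0.122, 0.039, 0.992, -0.005]
contact_force: [-0.1, 0.4, -3.6]
width: 0.0142
```

```bash
python3 - <<'E'
from h import *
np.set_printoptions(precision=4,suppress=True)
M=T();print(M, M@[.101,0,.017,1])
a=get_image('wrist');b=get_image('scene')
cv2.imwrite('pics/w4.png',np.hstack([a[:,100:500],b[:,180:530]])[:,:,::-1])
E
```

```text
[[-0.9674  0.0787  0.2407  0.6133]
 [ 0.0764  0.9969 -0.0191  0.2026]
 [-0.2415 -0.0001 -0.9704  0.2111]
 [ 0.      0.      0.      1.    ]] [0.5197 0.21   0.1702 1.    ]
```

View pics/w4.png

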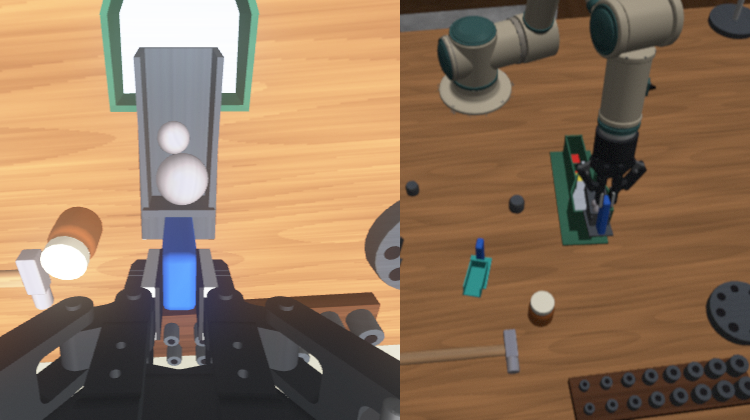

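Request:
{"method": "drive_tool", "body": {"targets": [0,-3.5,0,1.7,0,-4.7,0,0,-3.5,0,1.7,0,-4.7,0,0,-3.5,0,1.7,0,-4.7,0,0,-3.5,0,1.7,0,-4.7,0,0,-3.5,0,1.2,0,-6.1,0,0,-3.5,0,1.2,0,-6.1,0,0,-3.5,0,1.2,0,-6.1,0,0,-3.5,0,1.2,0,-6.1,0,0,-3.5,0,1.2,0,-6.1,0,0,-3.5,0,1.2,0,-6.1,0,0,0,0,0,0,0,0,0,0,0,0,0,0,0]}}

```text
clock: 9.7
position: [0.5738, 0.2062, 0.2529]
ee_rot: [0.415, 0.036, 0.909, -0.016]
contact_force: [0.1, 0.5, -1.3]
width: 0.014
```

```bash
python3 - <<'E'
from h import *
np.set_printoptions(precision=4,suppress=True)
M=T();print(M@[.101,0,.017,1])
a=get_image('wrist');b=get_image('top')
cv2.imwrite('pics/w5.png',np.hstack([a[:,100:500],b[:,80:430]])[:,:,::-1])
E
```

```text
[0.5206 0.2105 0.1655 1.    ]
```

View pics/w5.png

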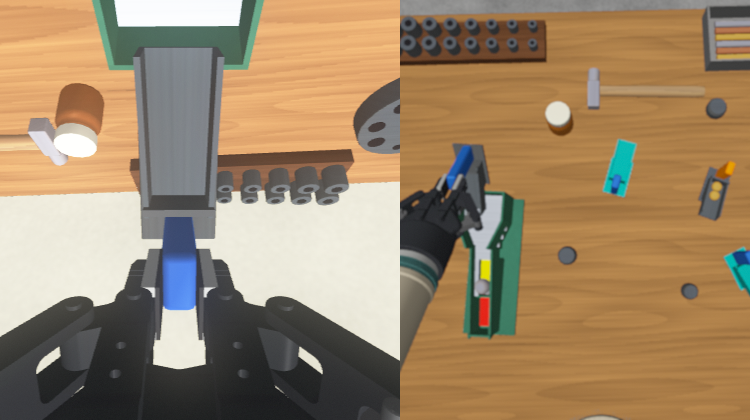

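Request:
{"method": "drive_tool", "body": {"targets": [0,0,0,-5,0,-5,0,0,0,0,-10,0,-10,0,0,0,0,-10,0,-10,0,0,0,0,-5,0,-5,0]}}

```text
clock: 10.3
position: [0.5708, 0.2061, 0.2959]
ee_rot: [0.415, 0.036, 0.909, -0.016]
contact_force: [0.7, -0.5, -3.0]
width: 0.0144
```

```bash
python3 - <<'E'
from h import *
b=get_image('top');c=get_image('scene')
cv2.imwrite('pics/t6.png',np.hstack([cv2.resize(b[180:345,125:215],(327,600),interpolation=cv2.INTER_CUBIC),cv2.resize(c[125:250,320:400],(384,600),interpolation=cv2.INTER_CUBIC)])[:,:,::-1])
E
```

```text
(no output)
```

View pics/t6.png

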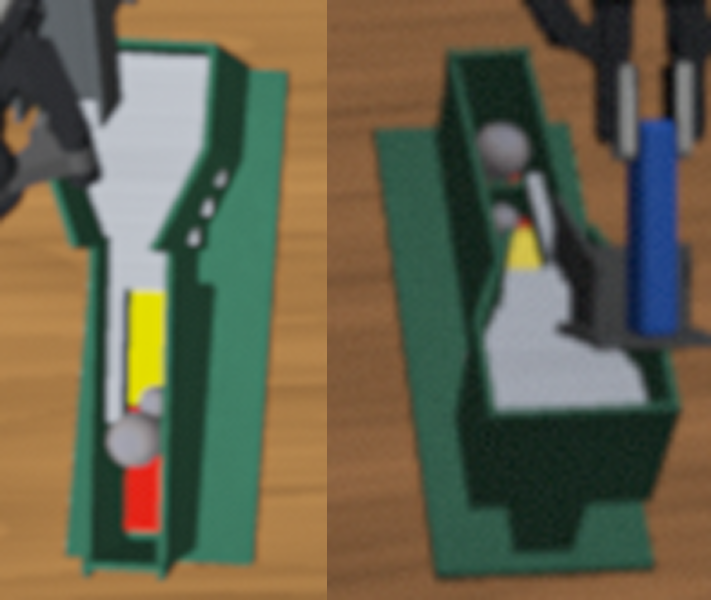

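The scoop is empty. The small ball lies on the yellow floor, at about (152,402) in the left crop, and the large one is in the red slot area at (135,440), possibly still moving. I'll level the scoop and look again.

Request:
{"method": "drive_tool", "body": {"targets": [0,6,0,0,0,0,0,0,9,0,0,0,0,0,0,10,0,0,0,0,0,0,10,0,0,0,0,0,0,9,0,0,0,0,0,0,5,0,0,0,0,0,0,0,0,0,0,0,0]}}

```text
clock: 11.28
position: [0.5723, 0.2052, 0.2922]
ee_rot: [-0.001, 0.04, 0.999, -0.001]
contact_force: [0.1, -0.0, -1.6]
width: 0.0142
```

```bash
python3 - <<'E'
from h import *
np.set_printoptions(precision=4,suppress=True)
M=T();print(M); H=np.array([.511,-.0435,.0505]);d=H-M[:3,3];print('tool delta',M[:3,:3].T@d*1000)
b=get_image('top');c=get_image('scene')
cv2.imwrite('pics/t7.png',np.hstack([cv2.resize(b[180:345,125:215],(327,600),interpolation=cv2.INTER_CUBIC),cv2.resize(c[125:250,320:400],(384,600),interpolation=cv2.INTER_CUBIC)])[:,:,::-1])
E
```

```text
[[-0.9968  0.0804 -0.0012  0.5723]
 [ 0.0804  0.9968 -0.0012  0.2052]
 [ 0.0011 -0.0013 -1.      0.2922]
 [ 0.      0.      0.      1.    ]]
tool delta [  40.7929 -252.4901  242.0508]
```

View pics/t7.png

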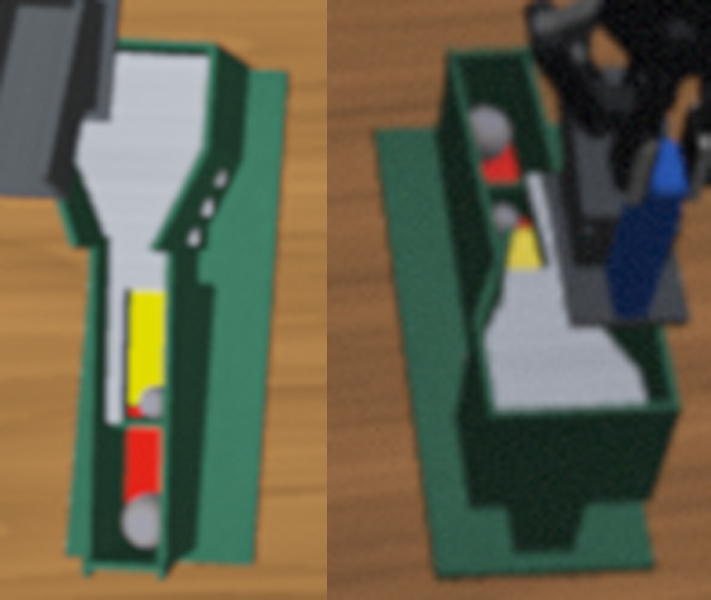

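The small ball is on yellow at (152,402) and the large one on red at (143,522), against the end stop. Carrying the empty scoop back.

Request:
{"method": "drive_tool", "body": {"targets": [0,0,0,1,-5,0,0,0,0,0,4,-16,0,0,0,0,0,6,-28,0,0,0,0,0,8,-37,0,0,0,0,0,9,-40,5,0,0,0,0,9,-40,15,0,0,0,0,8,-36,25,0,0,0,0,6,-26,30,0,0,0,0,4,-16,35,0,0,0,0,1,-8,35,0,0,0,0,0,0,30,0,0,0,0,0,0,20,0]}}

```text
clock: 12.88
position: [0.4927, -0.0413, 0.0985]
ee_rot: [-0.0, 0.04, 0.999, -0.0]
contact_force: [-0.7, -1.4, -2.0]
width: 0.014
```

Request:
{"method": "drive_tool", "body": {"targets": [0,0,0,0,0,12,0,0,0,0,0,0,8,0,0,0,0,0,0,4,0,0,0,0,0,0,0,0,0,0,0,0,0,0,0]}}

```text
clock: 13.5
position: [0.4951, -0.0409, 0.0757]
ee_rot: [0.001, 0.039, 0.999, -0.0]
contact_force: [0.3, 0.4, -1.3]
width: 0.0144
```

```bash
python3 - <<'E'
from h import *
for i in range(2):
    s=get_state();print(s['position'],s['ee_rot'],s['contact_force'])
    c=get_image('scene')
cv2.imwrite('pics/s8.png',cv2.resize(c[140:310,180:400],(776,600),interpolation=cv2.INTER_CUBIC)[:,:,::-1])
E
```

```text
[ 0.49505036 -0.04087976  0.07565093] [ 5.86201819e-04  3.93249757e-02  9.99226300e-01 -6.58946411e-05] [ 0.29190193  0.38026131 -1.27407573]
[ 0.49503467 -0.04086716  0.07563632] [ 5.90938165e-04  3.92917307e-02  9.99227604e-01 -8.06293728e-05] [-1.00464362  0.65538586 -1.4604176 ]
```

View pics/s8.png

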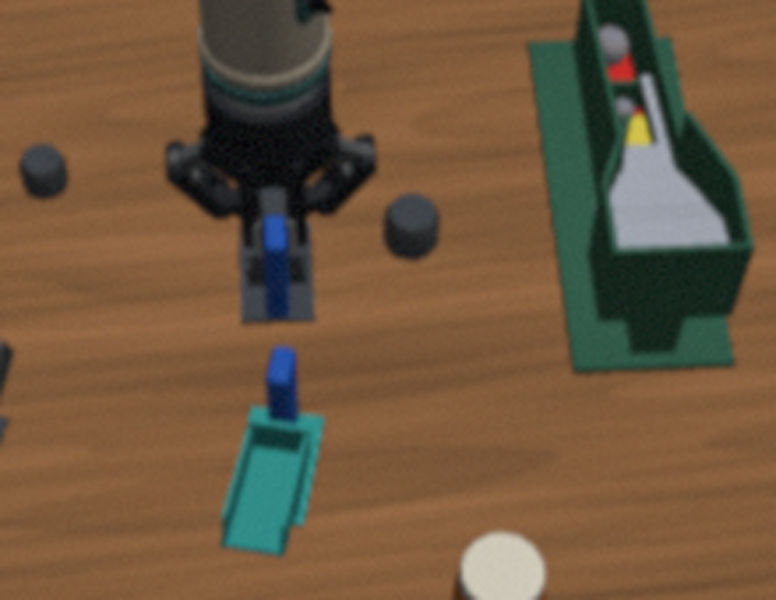

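Request:
{"method": "drive_tool", "body": {"targets": [0,0,0,0,0,8,0,0,0,0,0,0,8,0,0,0,0,0,0,5,0,0,0,0,0,0,2,0,0,0,0,0,0,1,0,0,0,0,0,0,0,0]}}

```text
clock: 14.35
position: [0.4943, -0.041, 0.0523]
ee_rot: [-0.0, 0.039, 0.999, -0.0]
contact_force: [-3.1, -1.4, 8.2]
width: 0.0141
```

Request:
{"method": "drive_tool", "body": {"targets": [0,0,0,0,0,0.5,0,0,0,0,0,0,0,0]}}

```text
clock: 14.6
position: [0.4943, -0.041, 0.0522]
ee_rot: [0.0, 0.039, 0.999, -0.0]
contact_force: [-3.8, -1.4, 11.6]
width: 0.0142
```

Request:
{"method": "drive_tool", "body": {"targets": [0,0,0,0,0,0.5,0,0,0,0,0,0,0,0]}}

```text
clock: 14.85
position: [0.4944, -0.0411, 0.0522]
ee_rot: [0.0, 0.039, 0.999, -0.0]
contact_force: [-3.6, -0.0, 15.3]
width: 0.014
```

On the bench, with the same 0.052 height as at the grasp. Releasing, then backing straight up.

Request:
{"method": "drive_tool", "body": {"targets": [0,0,0,0,0,-1,0.15,0,0,0,0,0,0,0.3,0,0,0,0,0,0,0.5,0,0,0,0,0,0,0.5,0,0,0,0,0,0,0.5,0,0,0,0,0,-5,0.5,0,0,0,0,0,-15,0.5,0,0,0,0,0,-30,0.5,0,0,0,0,0,-40,0.5,0,0,0,0,0,-40,0.5,0,0,0,0,0,-20,0.5,0,0,0,0,0,0,0.5]}}

```text
clock: 16.35
position: [0.4957, -0.0411, 0.203]
ee_rot: [0.002, 0.039, 0.999, -0.0]
contact_force: [-0.7, -0.8, -0.1]
width: 0.0424
```

```bash
python3 - <<'E'
from h import *
a=get_image('wrist');b=get_image('top');c=get_image('scene')
cv2.imwrite('pics/f1.png',np.hstack([cv2.resize(a[:,100:460],(360,420)),cv2.resize(c[120:330,200:400],(400,420),interpolation=cv2.INTER_CUBIC)])[:,:,::-1])
cv2.imwrite('pics/f2.png',cv2.resize(b[180:345,125:345],(800,600),interpolation=cv2.INTER_CUBIC)[:,:,::-1])
E
```

```text
(no output)
```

View pics/f1.png

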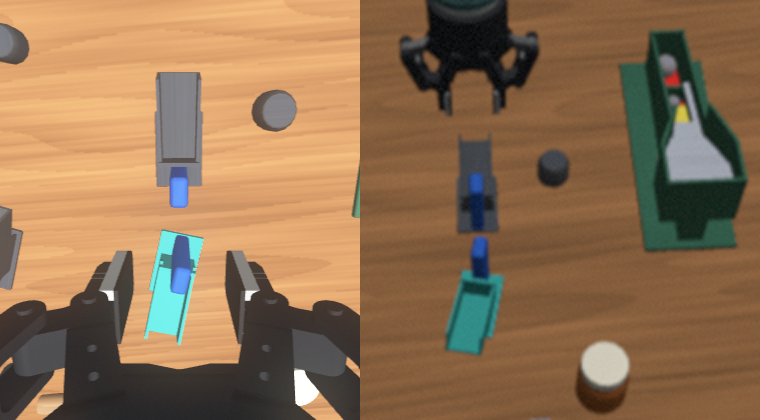

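View pics/f2.png

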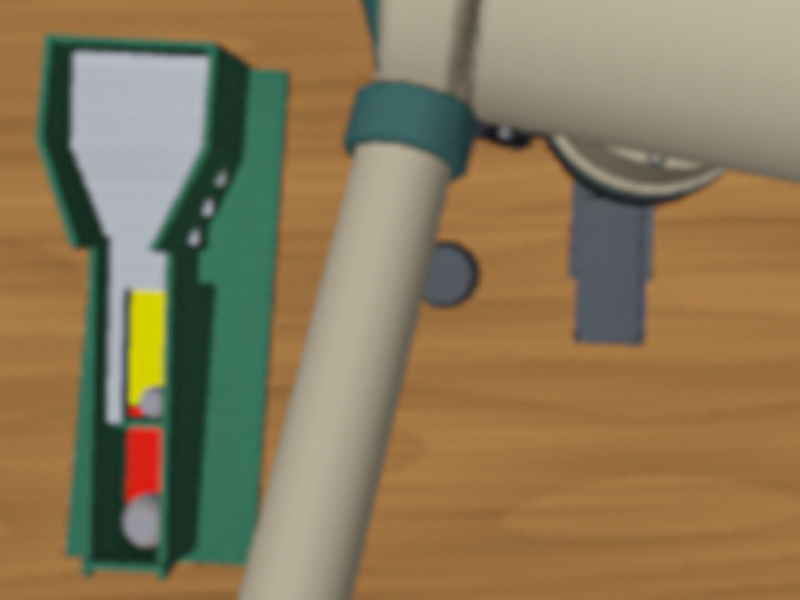

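The scoop stands empty and upright on the bench, at (179,135) in the wrist view, and the gripper is clear of it. The small ball is at (152,402) on yellow and the large at (143,522) on red, both where they were before.

```bash
python3 -c "
from rig import *
print(get_state()['clock']);print(sign_off())"
```

```text
16.5
the job is handed in; nothing more can be done
None
```

The job is done and handed in at 16.5 s, well inside the 67 s limit. I picked up the dark blue-handled scoop, tipped both steel balls into the hopper and set the empty scoop back upright. It stands about 15 mm nearer the robot than where it started.

- **Balls:** in two successive looks the small ball stayed in the yellow-floored slot and the large one in the red-floored slot, against the end stop.
- **Scoop and gripper:** the last pictures show the scoop standing empty and the gripper open and clear above it. The neighbouring turquoise scoop looks undisturbed.
- **Readings that disagreed:** the gripper read about 14 mm closed on a 16 mm handle. The lip and handle sat about 2 mm off prediction in the wrist view. Neither affected the pour.
- **Forces:** the highest force reported at the end of any move was about 15 N, when pressing the scoop onto the bench. Forces within moves were not read.

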